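# Set the slit-light viewing stage for a blank

## Task

Make the slit-light viewing stage ready for a blank: first take the dust cap off the window and put it down flat in its own round recess, the largest one, in the accessory block. Then turn the aperture wheel, which has finger pegs to push, until the long slot shows centred in the window, and push the index bolt fully home into the wheel's notch. Finally stand the empty glass beaker upright and centred on the window; leave the white cup where it is.

Things in the scene. Friction and masses are not known exactly. Their poses are not given: they have to be found in the camera images.
- stage: Fixed low white instrument, D-shaped in plan. Origin on the worktop under the wheel's axis; x points from the axis to the window, y to the bolt. Base 40 mm high, from x = -131 to +165 mm, y = +-131 mm; a lug under the bolt reaches y = +192 mm. The aluminium window plate, top at z = 61 mm, begins at x = 66 mm; at its rear corners a knob (76 mm high) and a switch.
- wheel_axis (a point): The wheel's upright axis, at the height of the wheel's top face (z = 50 mm).
- window (a point): Centre of the round window, 40 mm across, glazed nearly flush, at the top face of the window plate (z = 61 mm); 94 mm from the wheel's axis. The dust cap lies on it at the start and the beaker shall stand on it.
- aperture_wheel (a joint): Angle of the dark wheel (248 mm across, 8 mm thick), counter-clockwise positive from above, no stops; +-pi: slot in the window. Stiff (0.12 N m), stays where left. Six stations 60 deg apart, counter-clockwise from the slot: round holes of 8, 16 and 27 mm, two 8 mm holes, blank. Six rim notches (22 mm mouth) midway between: one faces the bolt when a station is in the window.
- slot (a point): Centre of the slot (36 mm long across the radius, 11 mm wide), on the wheel's top face, 94 mm from the axis.
- peg_a (a point): Top of the first of three upright aluminium finger pegs on the wheel, 11 mm thick, 28 mm high, 50 mm from the axis, 120 degrees apart. Peg a stands 30 degrees counter-clockwise of the slot. Pegs pass clear of the window plate all the way round.
- peg_b (a point): Top of the second peg, 150 degrees counter-clockwise of the slot.
- peg_c (a point): Top of the third peg, 270 degrees counter-clockwise of the slot.
- index_bolt (a joint): Travel of the index bolt in m: 0 = home, its round nose in a rim notch; 0.018 = drawn back, as at the start. Slides along the stage's y, inward towards the wheel's axis; needs about 2 N and stays where left. The nose enters when the slot is within about 5 mm of the window's centre, and then centres the wheel; the rim stops it otherwise.
- bolt_post (a point): Top of the bolt's upright aluminium post, 17 mm thick, 40 mm high, 90 mm above the worktop, 166 mm from the wheel's axis when home. Push its outer side towards the wheel's axis. Behind it the lug, 40 mm high, ends 192 mm from the axis.
- dust_cap: Loose black cap: a disc 60 mm across and 8 mm thick with an upright round knob on top, 26 mm across, whose top is 40 mm above the cap's underside. Origin at the centre of its underside, z up. About 90 g.
- block: Fixed grey accessory block, 214 mm along x, 92 mm along y, 22 mm high. Origin under its centre. Along its x axis three round recesses 5 mm deep: 68 mm across at x = -63 mm (for the cap), 44 mm across at x = +3 mm (empty), 60 mm across at x = +66 mm (a steel ring lies in it, top 33 mm above the worktop).
- cap_recess (a point): Centre of the floor of the 68 mm recess, 17 mm above the worktop.
- beaker: Loose empty glass beaker, 71 mm high, body 50 mm across (rim 55 mm), pouring spout at the rim towards its own -y. Origin on the underside, 5 mm off the body's axis towards the spout. 60 g. Grip it across its x axis.
- beaker_base (a point): Centre of the beaker's round base (46 mm across), on the underside, on the axis of its body.
- cup_white: Bystander: white ceramic cup 42 mm across, 40 mm high. Origin at the centre of its underside.
There are look-alikes about, which are no part of the job. What is shaped like the dust_cap but orange or yellow is not meant.

How it is judged:
By the outcome, as a careful person would: the job done as asked, in the order asked, and still so for the second after the job is handed in, with the robot touching nothing.
It also fails if it takes over 72 s, if anything falls off the work surface, if the arm or the gripper's body presses on something with over 40 N, if the wrist force passes 120 N, or if a joint passes its speed limit or range.

## Robot

A 6-joint arm with a two-finger parallel gripper is mounted at the origin on a cart in front of the work surface, level with it; the furniture and walls round the work are solid. World frame = base frame: x ahead of the robot, y to its left, z up, the work surface at z = 0. Lengths are in mm, angles in rad, forces in N, time in s.
With the tool pointing down it reaches from about 350 to 875 mm from the base axis. Payload 4.2 kg.
Tool frame: the origin (TCP) lies between the finger pads; the fingertips stand 25 mm ahead of it and the grasp point (between the pads) lies 6 mm ahead of it; z points along the fingers, y is the line along which they close (so a half turn about z gives the same grasp; the last joint's range is limited). The gripper opens to 85 mm and grips with 20 to 120 N. Pads are 22 mm wide; open, the fingers measure 114 mm over their backs; the gripper's body (76 mm by 85 mm) begins 54 mm behind the grasp point. The pads swing forward as they close: fully open they stand 13 mm farther back than shut.
Start: joints at [1.389, 0.385, 0.008, 0, -1.194, -0.259], TCP at [266.631, 565.25, 256.312] pointing down, gripper open.
Joint ranges: [-3.14, 3.14], [-1.21, 2.06], [-1.07, 1.41], [-3.16, 2.05], [-2.99, -0.16], [-3.1, 3.1]. Speed limits (rad/s): [2.79, 2.79, 3.14, 3.14, 3.14, 3.14].

## Interface

Orientations are given as a unit quaternion [x, y, z, w].
In Python, from bench import arm gives the robot as it stands.
- The arm moves only by the shell command python3 -m pendant 'ROWS'. ROWS is JSON, a list of rows, each a list of 7 numbers: the shift along the tool's x, y, z in m, then the turn, a rotation vector about the tool's x, y, z in degrees, then the finger opening in m, from 0 to 0.0854. In form: [[x, y, z, wx, wy, wz, fingers], ...]. A call has 1 to 12 rows; each row shifts and turns the commanded pose from where the row before left it, along the tool's axes as they then stand; what a row does not reach is not made up. A row lasts 1/10 s, in which the tool goes at most 50 mm and 8.59 degrees, less where a joint would pass 70% of its speed; a pose out of reach is approached as far as the arm can. A call is refused whole if a number of a shift passes 0.05 or a number of a turn 8.59, either way. A call with a gripper value outside its range is refused whole. The fingers move at their own pace and stop on an object; the grip force is fixed at half the most. Time passes only in rows, so rows that do not move let the fingers close. It gives the time, the measured TCP pose, the force, the opening and the grip force at its end, in the units of the state.
- arm.read_state(): the state, without advancing time (a new reading comes with each control period).
- arm.get_image(name): name is "scene" or "side" or "wrist"; returns a dict with "image" (400x640x3 uint8, red, green, blue), "fx", "fy", "cx", "cy" (pixels), "xyz" and "rotation" of the camera in the world. Camera axes: x right, y down, z forward; pixel columns grow to the right and rows downward; lengths in mm; the calibration is good to about 2 mm. A picture is of the moment at which its call begins. There is no depth.
- arm.job_done(): hands the job in; it is judged then, once.
The state is a dict: "clock": time; "joints": joint angles; "joint_vel": joint speeds; "joint_efforts": joint torques, N m; "position": TCP position; "ee_rot": TCP orientation; "contact_force": force on the tool from outside, world axes, zero at the start; "wrist_torque": the same for the moment, N m; "gripper_width": finger opening in mm; "grasp_force": force on a finger pad.
Only numpy, scipy, OpenCV 4.12 (cv2) and the standard library are available. Lean on these libraries where they do the work, as an engineer would, in place of code of your own. Each camera call takes 0.05 s, during which the arm holds its last target. There are 200 camera calls.

## Working session

There is one attempt and no reset: what is moved stays moved. The work goes in short steps, Python scripts to look and compute and a shell command to move; the robot and the scene stay as the last step left them, time stands still between calls to the robot, and variables do not carry over. Pictures are saved under pics/ and viewed, at most 10 in all, crops included, and the job is handed in when it is done.

```bash
ls; mkdir -p pics
python3 - <<'E'
from bench import arm
import cv2, numpy as np
s=arm.read_state(); print({k:np.round(v,3).tolist() for k,v in s.items()})
for n in ["scene","side","wrist"]:
    d=arm.get_image(n); cv2.imwrite(f"pics/{n}0.png",d["image"][:,:,::-1])
    print(n,d["fx"],d["cx"],d["cy"],np.round(d["xyz"],1).tolist(),np.round(d["rotation"],3).tolist())
E
```

```text
pics
{'clock': 0.0, 'joints': [1.389, 0.386, 0.007, -0.001, -1.194, -0.259], 'joint_vel': [-0.0, -0.0, -0.0, 0.001, 0.002, 0.001], 'joint_efforts': [0.0, -39.229, 18.84, 4.186, -0.005, -0.0], 'position': [266.398, 564.788, 255.204], 'ee_rot': [0.976, -0.219, -0.0, 0.001], 'contact_force': [-0.246, 0.429, -0.446], 'wrist_torque': [0.007, 0.036, -0.029], 'grasp_force': 0.0, 'gripper_width': 85.401}
scene 460.2320450018928 316.3448248114885 195.54271992108653 [-577.3, -781.9, 814.5] [0.761, -0.405, 0.231, -0.451]
side 471.55848217654267 315.1828028310051 203.27591024549326 [-50.6, 252.9, 1206.0] [-0.528, 0.809, -0.217, 0.142]
wrist 303.75609172451993 318.6947141854512 200.70186976413564 [337.4, 531.6, 373.3] [-0.529, 0.835, 0.13, -0.083]
```

View pics/scene0.png

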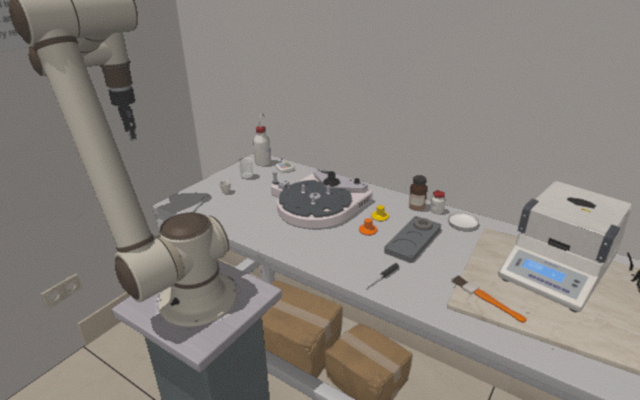

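View pics/side0.png

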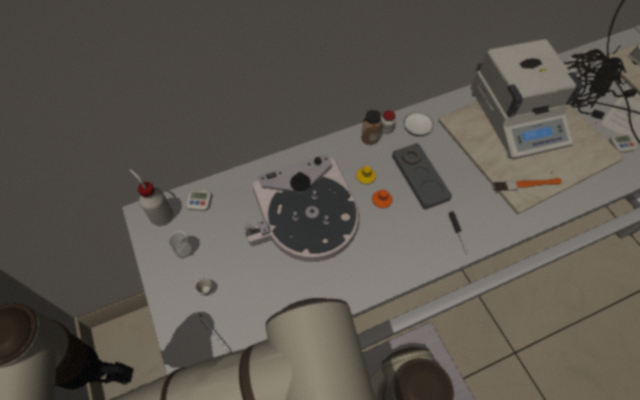

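View pics/wrist0.png

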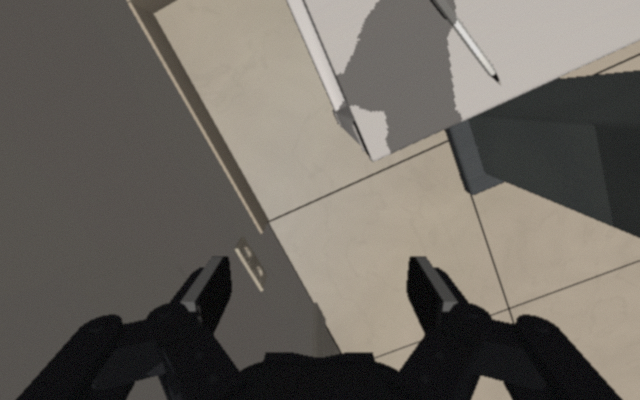

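Scene and side show the black cap near side px (300,181), wheel hub (312,212), bolt (257,232), block from (405,150) to (437,203) with ring at the far end, beaker (181,243), cup (205,287); wrist sees only floor and table edge. Cast rays next.

```bash
cat > h.py <<'E'
import numpy as np, cv2, pickle
from scipy.spatial.transform import Rotation as R
def rays(d,px):
    px=np.atleast_2d(np.array(px,float))
    v=np.c_[(px[:,0]-d["cx"])/d["fx"],(px[:,1]-d["cy"])/d["fy"],np.ones(len(px))]
    return R.from_quat(d["rotation"]).apply(v)
def cast(d,px,z):
    v=rays(d,px); o=np.array(d["xyz"],float)
    return (o+v*((z-o[2])/v[:,2])[:,None])[:,:2]
def tri(obs):  # [(d,px),...] -> point, residual
    A=np.zeros((3,3));b=np.zeros(3);L=[]
    for d,p in obs:
        v=rays(d,p)[0];v/=np.linalg.norm(v);P=np.eye(3)-np.outer(v,v);A+=P;b+=P@np.array(d["xyz"]);L.append((P,d["xyz"]))
    x=np.linalg.solve(A,b);return x,[float(np.linalg.norm(P@(x-o))) for P,o in L]
def proj(d,X):
    c=R.from_quat(d["rotation"]).inv().apply(np.atleast_2d(X)-np.array(d["xyz"]))
    return np.c_[c[:,0]/c[:,2]*d["fx"]+d["cx"],c[:,1]/c[:,2]*d["fy"]+d["cy"]]
def grab(name,fn):
    from bench import arm
    d=arm.get_image(name);cv2.imwrite(f"pics/{fn}.png",d["image"][:,:,::-1]);pickle.dump(d,open(f"pics/{fn}.pkl","wb"));return d
def load(fn): return pickle.load(open(f"pics/{fn}.pkl","rb"))
def moveto(p,yaw=None):
    """shift in tool axes (m) to world p (mm)"""
    from bench import arm
    s=arm.read_state();r=R.from_quat(s["ee_rot"])
    print("shift",np.round(r.inv().apply(np.array(p)-s["position"])/1000,4),"yaw of tool x",np.round(np.degrees(np.arctan2(*r.as_matrix()[[1,0],0])),2),"y",np.round(np.degrees(np.arctan2(*r.as_matrix()[[1,0],1])),2))
E
python3 - <<'E'
from h import *
s=grab("side","s1");c=grab("scene","c1")
for n,p,z in [("cap",(300,181),90),("hub",(312,212),50),("bolt",(250,230),90),("blk",(395,150),22),("blk",(418,145),22),("blk",(450,198),22),("blk",(425,207),22),("ring",(411,156),30),("beak",(181,243),40),("cup",(205,287),20)]: print(n,cast(s,p,z).round())
for n,p,q in [("cap",(300,181),(332,178)),("hub",(312,212),(316,197)),("beaker",(181,243),(247,168)),("cup",(205,287),(226,187))]: print(n,tri([(s,p),(c,q)]))
i=cv2.resize(s["image"][130:310,150:470],(800,450),interpolation=cv2.INTER_CUBIC);cv2.imwrite("pics/s1c.png",i[:,:,::-1])
E
```

```text
cap [[624.   5.]]
hub [[540.   5.]]
bolt [[536. 186.]]
blk [[ 652. -324.]]
blk [[ 640. -399.]]
blk [[ 435. -388.]]
blk [[ 438. -306.]]
ring [[ 608. -354.]]
beak [[600. 368.]]
cup [[462. 347.]]
cap (array([636.45032756,  -1.14807392,  77.29691717]), [4.593799071769196, 4.593799071769175])
hub (array([544.66821706,   2.39744187,  44.49875491]), [2.175423164365709, 2.175423164365527])
beaker (array([602.97360934, 368.08435807,  36.15155789]), [0.7459812910477698, 0.7459812910479034])
cup (array([461.63344782, 346.23850358,  21.60012243]), [0.8861646903987871, 0.8861646903988234])
```

View pics/s1c.png

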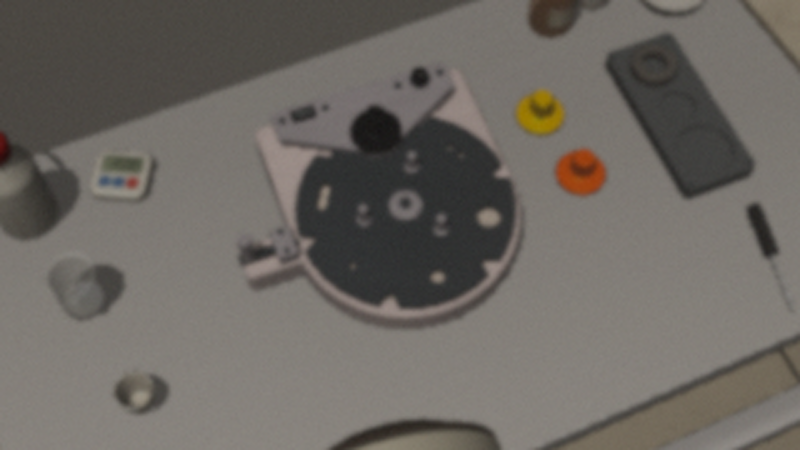

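Crop shows slot at crop (324,197) → side (280,209), pegs at crop (411,155),(363,208),(441,220), bolt post near (285,235); empty big recess is the near (robot-side) end of the block. Moving to overview with the wrist camera.

```bash
python3 -m pendant '[[0.035,0.034,-0.005,0,0,0,0.0854],[0.035,0.034,-0.005,0,0,0,0.0854],[0.035,0.034,-0.005,0,0,0,0.0854],[0.035,0.034,-0.005,0,0,0,0.0854],[0.035,0.034,-0.005,0,0,0,0.0854],[0.035,0.034,-0.005,0,0,0,0.0854],[0.035,0.034,-0.005,0,0,0,0.0854],[0.035,0.034,-0.005,0,0,0,0.0854],[0.035,0.034,-0.005,0,0,0,0.0854],[0.035,0.034,-0.005,0,0,0,0.0854],[0.035,0.034,-0.005,0,0,0,0.0854],[0.035,0.034,-0.005,0,0,0,0.0854]]'; python3 -m pendant '[[0,0,0,0,0,-8.43,0.0854],[0,0,0,0,0,-8.43,0.0854],[0,0,0,0,0,-8.43,0.0854],[0,0,0,0,0,0,0.0854],[0,0,0,0,0,0,0.0854]]'
python3 - <<'E'
from h import *
d=grab("wrist","w1"); print(d["xyz"],d["rotation"],d["fx"],d["cx"])
moveto([480,0,300])
E
```

```text
clock: 1.45
position: [472.6, 15.1, 316.8]
ee_rot: [0.976, -0.218, 0.0, -0.0]
contact_force: [0.4, 0.5, 1.0]
gripper_width: 85.7
grasp_force: 0.0
clock: 1.95
position: [472.3, 17.1, 316.3]
ee_rot: [1.0, -0.001, -0.0, -0.0]
contact_force: [0.0, 0.0, -0.1]
gripper_width: 85.4
grasp_force: 0.0
[550.66714777  16.63656937 434.24087336] [-0.69791589  0.69940031  0.10917074 -0.10878585] 303.75609172451993 318.6947141854512
shift [0.0077 0.0171 0.0163] yaw of tool x -0.1 y -90.1
```

View pics/w1.png

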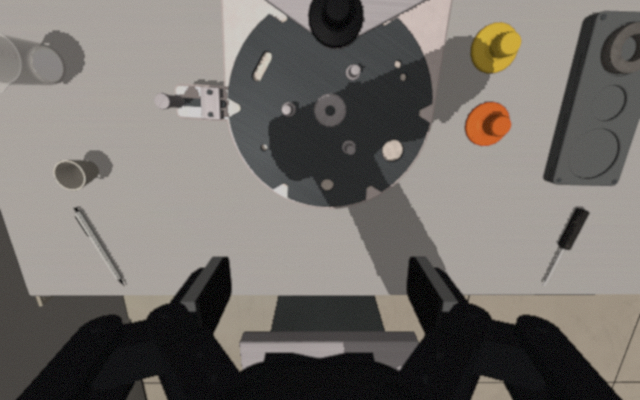

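Wrist view: hub (330,110), slot (262,66), pegs (354,71),(289,109),(349,148), bolt post (163,101), cap at (336,17), recess (596,153), cup (72,174), beaker (45,62).

Run:
```python
from h import *
d=load("w1");s=load("s1")
g=cv2.cvtColor(d["image"],cv2.COLOR_RGB2GRAY)
def blob(x,y,r,t,lo=True):
    w=g[y-r:y+r,x-r:x+r];m=(w>t).astype(np.uint8)
    n,l,st,c=cv2.connectedComponentsWithStats(m);k=l[r,r]
    if k==0:k=1+np.argmax(st[1:,4])
    return c[k]+[x-r,y-r],st[k,4]
sl,a=blob(262,66,20,130);print("slot",sl,a)
S=cast(d,sl,50)[0];H=cast(d,(330,110),50)[0];print("hub",H,"slot",S,"r",np.linalg.norm(S-H),"ang",np.degrees(np.arctan2(*(S-H)[::-1])))
for p in [(354,71),(289,109),(349,148)]:
    P=cast(d,p,78)[0];print("peg",P,np.linalg.norm(P-H),np.degrees(np.arctan2(*(P-H)[::-1])))
print("bolt",cast(d,(163,101),90)-H)
print("capknob",cast(d,(340,6),101),cast(d,(336,22),69))
print("recess",cast(d,(596,153),20),"mid",cast(d,(609,102),20),"ring",cast(d,(632,47),30))
print("cup",cast(d,(72,174),40))
print("hub tri",tri([(d,(330,110)),(s,(312,212))]))
print("rec tri",tri([(d,(596,153)),(s,(150+703*.4,130+146*.4))]))
print("slot tri",tri([(d,sl),(s,(279.6,208.8))]))
# rim: dark-wheel ellipse points on plane
hsv=cv2.cvtColor(d["image"],cv2.COLOR_RGB2HSV)
# reach the plate front corner & notches
for p in [(234,106),(281,190),(372,192),(428,113),(388,20)]:
    P=cast(d,p,50)[0];print("notch",np.linalg.norm(P-H),np.degrees(np.arctan2(*(P-H)[::-1])))
```

```text
slot [262.77272727  65.84545455] 220
hub [543.22172624   3.02954767] slot [592.60569039  81.66628816] r 92.85748688231918 ang 57.871131423363096
peg [584.20076525 -21.60727012] 47.814792994037106 -31.014510327322643
peg [544.9396371   50.06982575] 47.07163667738951 87.90848774176675
peg [501.23245019 -18.53274319] 47.202030570226924 -152.8186403594286
bolt [[ 10.45134923 181.34320289]]
capknob [[639.46314094  -3.84865346]] [[633.18647081  -1.85026129]]
recess [[ 485.68801189 -361.1088091 ]] mid [[ 551.80343193 -359.7278689 ]] ring [[ 614.64964576 -360.12412126]]
cup [[462.45594203 343.93090355]]
hub tri (array([543.20833241,   3.14025627,  43.13757917]), [0.37309658523048345, 0.3730965852305199])
rec tri (array([ 485.712902  , -355.66496681,   23.86563763]), [1.593083694542234, 1.5930836945422011])
slot tri (array([593.48620181,  83.1036474 ,  37.34838339]), [0.8466014702571458, 0.8466014702572745])
notch 116.08654548564006 87.59087136197607
notch 118.88671073416374 147.7572846670956
notch 117.81537014702137 -151.49906333166314
notch 119.23080306347616 -91.8033256548244
notch 115.36815892576503 -33.59210676513252
```

```bash
python3 -m pendant '[[0.029,0.0048,0.024,0,0,0,0.06],[0.029,0.0048,0.024,0,0,0,0.06],[0.029,0.0048,0.024,0,0,0,0.06],[0.029,0.0048,0.024,0,0,0,0.06],[0,0,0,0,0,0,0.06],[0,0,0,0,0,0,0.06]]'
python3 - <<'E'
from h import *
d=grab("wrist","w2"); print(d["xyz"])
g=cv2.cvtColor(d["image"],cv2.COLOR_RGB2GRAY);
pr=proj(d,[[637,-2,101],[637,-2,69],[543,3,50],[593,82,50]]);print(pr)
E
```

```text
clock: 2.6
position: [588.3, -2.1, 219.1]
ee_rot: [1.0, -0.0, -0.001, 0.0]
contact_force: [-0.6, 0.3, 0.2]
gripper_width: 60.0
grasp_force: 0.0
[667.01710957  -2.27746603 336.85138329]
[[318.14768468 143.72239231]
 [318.18604911 138.99517482]
 [313.41375169 229.97177275]
 [231.95601756 182.66510513]]
```

View pics/w2.png

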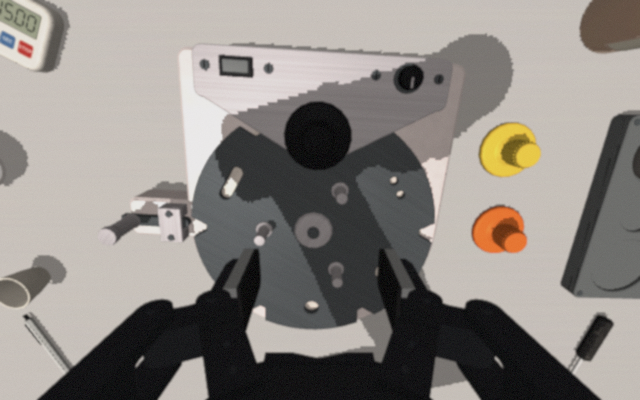

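Close view: cap centred at about (318,135), hub (313,231), slot (231,182), bolt post top (109,234).

Run:
```python
from h import *
d=load("w2");w1=load("w1")
g=cv2.cvtColor(d["image"],cv2.COLOR_RGB2GRAY)
print("vals",g[135,318],g[110,318],g[175,318],g[95,318])
m=(g[90:185,270:370]<38).astype(np.uint8);m=cv2.morphologyEx(m,cv2.MORPH_OPEN,np.ones((7,7)))
c=max(cv2.findContours(m,0,1)[0],key=cv2.contourArea);e=cv2.fitEllipse(c);p=np.array(e[0])+[270,90];print(e,p)
for z in (65,69):print("cap at",z,cast(d,p,z))
# knob: lighter? top circle edges
w=cv2.equalizeHist(g[100:172,284:354]);print("knob px percentiles",np.percentile(g[100:172,284:354],[5,50,95]))
H=cast(d,(313.5,231),50)[0];print("hub",H,"bolt",cast(d,(109,234),90)[0]-H)
print("hub tri",tri([(d,(313.5,231)),(w1,(330,110))]),"bolt tri",tri([(d,(109,234)),(w1,(163,101))]), "cap tri",tri([(d,p),(w1,(336,21))]))
q=cast(d,p,69)[0]-H;print(q,np.linalg.norm(q),np.degrees(np.arctan2(q[1],q[0])))
moveto([*cast(d,p,69)[0],99])
```

```text
vals 17 20 52 119
((47.27775955200195, 46.0719108581543), (64.76630401611328, 67.18956756591797), 1.3371344804763794) [317.27775955 136.07191086]
cap at 65 [[639.08888515  -1.19915562]]
cap at 69 [[639.49981886  -1.2150218 ]]
knob px percentiles [  9.  18. 118.]
hub [541.85675008   2.91824892] bolt [ 14.71479148 180.22032219]
hub tri (array([543.26519783,   3.00127296,  53.18123724]), [0.14199734782452253, 0.14199734782453954]) bolt tri (array([553.80778296, 187.50186013,  83.93516362]), [0.1761624546238015, 0.1761624546237683]) cap tri (array([637.78547988,  -1.8865484 ,  53.49721865]), [0.7429893238846085, 0.7429893238846151])
[97.64306878 -4.13327072] 97.73051113496014 -2.423906516812874
shift [ 0.0512 -0.0008  0.1214] yaw of tool x -0.0 y -90.0
```

```bash
python3 -m pendant '[[0.030,0,0.015,0,0,0,0.06],[0.020,0,0.03,0,0,0,0.06],[0,0,0.03,0,0,0,0.06],[0,0,0.03,0,0,0,0.06],[0,0,0.016,0,0,0,0.06],[0,0,0,0,0,0,0.06],[0,0,0,0,0,0,0],[0,0,0,0,0,0,0],[0,0,0,0,0,0,0],[0,0,0,0,0,0,0],[0,0,0,0,0,0,0]]'
```

```text
clock: 3.75
position: [639.6, -1.7, 102.0]
ee_rot: [1.0, 0.001, 0.002, -0.0]
contact_force: [-1.8, -0.0, 6.4]
gripper_width: 24.3
grasp_force: 59.2
```

```bash
python3 -m pendant '[[0,0,-0.02,0,0,0,0],[0,0,-0.04,0,0,0,0],[0,0,-0.04,0,0,0,0],[-0.029,0.039,0,0,0,0,0],[-0.029,0.039,0,0,0,0,0],[-0.029,0.039,0,0,0,0,0],[-0.029,0.039,0,0,0,0,0],[-0.029,0.039,0,0,0,0,0],[-0.029,0.039,0,0,0,0,0],[-0.029,0.039,0,0,0,0,0],[-0.029,0.039,0,0,0,0,0],[-0.029,0.039,0,0,0,0,0]]';  python3 -m pendant '[[0,0,0,0,0,0,0],[0,0,0,0,0,0,0]]'
python3 - <<'E'
from h import *
d=grab("wrist","w3"); print(d["xyz"])
print(proj(d,[[486,-361,17],[486,-361,22],[552,-360,22]]))
E
```

```text
clock: 4.95
position: [376.2, -354.4, 200.0]
ee_rot: [1.0, 0.0, 0.001, 0.0]
contact_force: [0.4, -0.6, -0.8]
gripper_width: 24.0
grasp_force: 59.0
clock: 5.15
position: [376.7, -354.0, 199.6]
ee_rot: [1.0, -0.001, 0.0, 0.0]
contact_force: [-1.4, 0.4, -1.3]
gripper_width: 24.1
grasp_force: 59.1
[ 455.00979954 -354.39623661  317.61266826]
[[325.90312526  68.16685467]
 [326.02859191  67.54236007]
 [325.23539817 -18.78380768]]
```

View pics/w3.png

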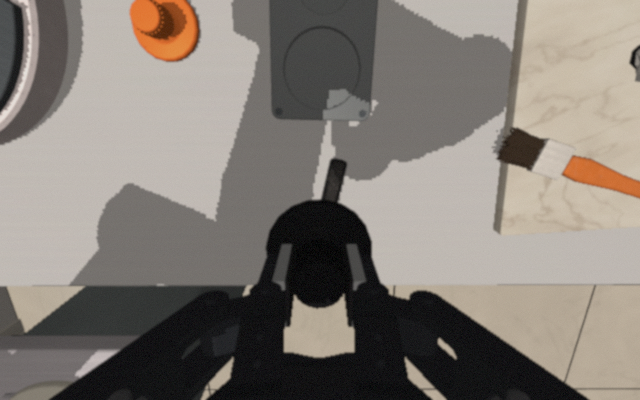

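Cap is held: disc spans px x 267–372, far edge at y≈199; the recess rim is centred about (321,69).

Run:
```python
from h import *
d=load("w3");w1=load("w1")
g=cv2.cvtColor(d["image"],cv2.COLOR_RGB2GRAY)
col=g[10:125,321].astype(int);print(np.where(abs(np.diff(col,n=1))>9)[0]+10, [int(x) for x in np.where(abs(np.diff(g[69,270:375].astype(int)))>8)[0]+270])
m=(g<40).astype(np.uint8)
print("disc rows",[(y,*np.where(m[y,255:390])[0][[0,-1]]+255) for y in (210,220,230,240,250)], "top",np.where(m[185:230,312])[0][0]+185)
print("rec",cast(d,(321,69),22), cast(d,[(321,27),(321,110),(284,69),(360,69)],22))
print("rec tri",tri([(d,(321,69)),(w1,(596,153))]))
for z in (159,167): print("cap rim",cast(d,[(319,199),(267,245),(372,245)],z))
```

```text
[119 120] [270, 371, 372, 373]
disc rows [(210, np.int64(288), np.int64(349)), (220, np.int64(277), np.int64(359)), (230, np.int64(271), np.int64(365)), (240, np.int64(268), np.int64(369)), (250, np.int64(267), np.int64(369))] top 201
rec [[ 484.80518681 -356.4935889 ]] [[ 518.26500283 -356.48871662]
 [ 449.54377902 -356.49872352]
 [ 484.87730506 -323.28938092]
 [ 484.7291724  -391.49164185]]
rec tri (array([ 485.48327025, -356.7368531 ,   24.4157384 ]), [0.9530049119331498, 0.9530049119330449])
cap rim [[ 405.41559236 -354.43695172]
 [ 377.77590045 -324.49557164]
 [ 377.64911041 -384.84899046]]
cap rim [[ 407.91699192 -354.43489816]
 [ 381.67137235 -326.00368144]
 [ 381.55097726 -383.31303477]]
```

```bash
python3 -m pendant '[[0.03,0.001,0,0,0,0,0],[0.04,0.001,0.02,0,0,0,0],[0.039,0.001,0.03,0,0,0,0],[0,0,0.03,0,0,0,0],[0,0,0.03,0,0,0,0],[0,0,0.01,0,0,0,0],[0,0,0,0,0,0,0],[0,0,0,0,0,0,0]]';python3 - <<'E'
from h import *
moveto([485.5,-357,64])
d=grab("wrist","w4")
i=d["image"][130:400,150:490];i=cv2.resize(i,(680,540));i=np.clip(i.astype(float)*1.8,0,255).astype(np.uint8);cv2.imwrite("pics/w4c.png",i[:,:,::-1])
E
```

```text
clock: 6.0
position: [487.9, -356.0, 80.8]
ee_rot: [1.0, 0.001, 0.001, 0.001]
contact_force: [-0.3, -0.4, -0.2]
gripper_width: 24.5
grasp_force: 59.1
shift [-0.0025  0.0009  0.0168] yaw of tool x 0.13 y -89.87
```

View pics/w4c.png

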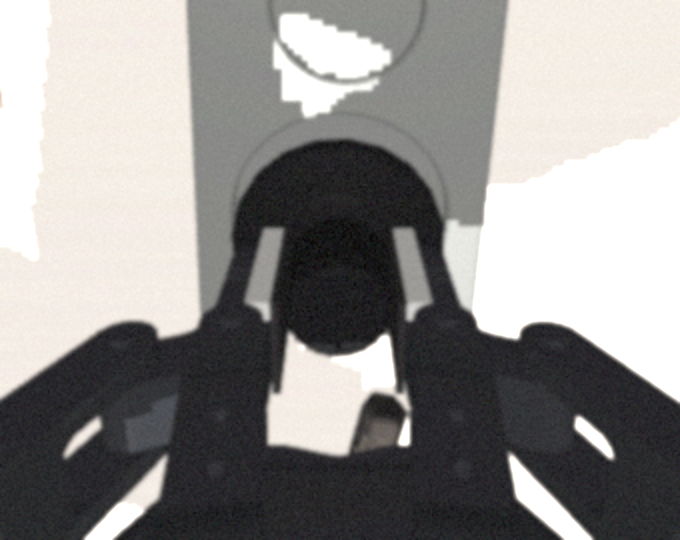

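Run:
```python
from h import *
d=load("w4")
r=cast(d,[(320.5,186),(266.5,228),(373.5,228)],22);c=cast(d,[(319,199.5)],40);print(d["xyz"]);print(r,c)
print("recess ctr x",r[0,0]-34,"cap ctr x",c[0,0]-30)
print(cast(d,[(150+234/2,130+225/2),(150+443/2,130+225/2)],40))
```

```text
[ 566.03075047 -355.95457255  198.87789485]
[[ 519.17939472 -357.37304052]
 [ 491.82136703 -323.53882311]
 [ 491.95386871 -390.82757303]] [[ 516.30037422 -356.43929842]]
recess ctr x 485.1793947163677 cap ctr x 486.3003742214007
[[ 490.38949196 -326.67983944]
 [ 490.50342791 -386.64349617]]
```

```bash
python3 -m pendant '[[-0.001,0.001,0.008,0,0,0,0],[0,0,0.006,0,0,0,0],[0,0,0.004,0,0,0,0],[0,0,0.003,0,0,0,0],[0,0,0,0,0,0,0],[0,0,0,0,0,0,0]]'
```

```text
clock: 6.65
position: [485.7, -357.2, 58.2]
ee_rot: [1.0, 0.0, 0.0, 0.0]
contact_force: [-0.8, 0.4, -1.5]
gripper_width: 24.2
grasp_force: 59.2
```

```bash
python3 -m pendant '[[0,0,0.001,0,0,0,0],[0,0,0,0,0,0,0],[0,0,0,0,0,0,0]]';  python3 -m pendant '[[0,0,0.001,0,0,0,0],[0,0,0,0,0,0,0],[0,0,0,0,0,0,0]]'
```

```text
clock: 6.95
position: [485.7, -357.3, 58.0]
ee_rot: [1.0, 0.0, 0.0, 0.0]
contact_force: [-1.1, 1.8, 4.8]
gripper_width: 24.0
grasp_force: 59.6
clock: 7.25
position: [485.7, -357.3, 58.0]
ee_rot: [1.0, 0.001, 0.0, 0.0]
contact_force: [-3.5, 3.0, 9.9]
gripper_width: 24.0
grasp_force: 60.2
```

```bash
python3 -m pendant '[[0,0,0,0,0,0,0.05],[0,0,0,0,0,0,0.05],[0,0,0,0,0,0,0.05],[0,0,0,0,0,0,0.05],[0,0,-0.02,0,0,0,0.05],[0,0,-0.03,0,0,0,0.05],[0,0,-0.03,0,0,0,0.05],[0,0,-0.04,0,0,0,0.05],[0,0,0,0,0,0,0.05]]'
python3 - <<'E'
from h import *
d=grab("wrist","w5"); print(d["xyz"])
g=cv2.cvtColor(d["image"],cv2.COLOR_RGB2GRAY)
p=proj(d,[[485.2,-357.2,25],[485.2,-357.2,57]]);print(p)
x,y=p[0].astype(int)
m=(g<30).astype(np.uint8)
print([(r,*(np.where(m[r,x-70:x+70])[0][[0,-1]]+x-70)) for r in range(y-50,y+51,10) if m[r,x-70:x+70].any()])
E
python3 -m pendant '[[0.0042,-0.045,0,0,0,0,0],[0.0042,-0.045,0,0,0,0,0],[0.0042,-0.045,0,0,0,0,0],[0.0042,-0.045,0,0,0,0,0],[0.0042,-0.045,0,0,0,0,0],[0.0042,-0.045,0,0,0,0,0],[0.0042,-0.045,0,0,0,0,0],[0.0042,-0.045,0,0,0,0,0],[0.0042,-0.045,0,0,0,0,0],[0,0,0,0,0,-7.7,0],[0,0,0,0,0,-7.7,0],[0,0,0,0,0,-7.7,0]]'; python3 -m pendant '[[0,0,0,0,0,0,0]]'; python3 -c "
from h import *
moveto([523.3,49,88])"
```

```text
clock: 8.15
position: [488.7, -358.9, 182.5]
ee_rot: [1.0, 0.001, 0.005, 0.003]
contact_force: [0.9, -0.4, 0.6]
gripper_width: 49.5
grasp_force: 0.0
[ 565.76192823 -358.23179123  301.30869053]
[[315.63690261 196.12790538]
 [315.50463518 206.70807423]]
[(166, np.int64(307), np.int64(324)), (176, np.int64(292), np.int64(339)), (186, np.int64(287), np.int64(344)), (196, np.int64(286), np.int64(345)), (206, np.int64(289), np.int64(342)), (216, np.int64(296), np.int64(334))]
clock: 9.4
position: [522.5, 48.4, 174.9]
ee_rot: [0.979, 0.204, -0.001, 0.0]
contact_force: [-0.3, 0.0, -0.4]
gripper_width: 0.1
grasp_force: 0.0
clock: 9.5
position: [522.5, 48.0, 175.1]
ee_rot: [0.98, 0.201, -0.001, 0.0]
contact_force: [-0.6, 0.5, 0.3]
gripper_width: -0.2
grasp_force: 0.0
shift [ 0.0013 -0.0006  0.087 ] yaw of tool x 23.13 y -66.87
```

```bash
python3 -m pendant '[[0,0,0.035,0,0,0,0],[0.0005,0,0.03,0,0,0,0],[0.0005,-0.0005,0.022,0,0,0,0],[0,0,0,0,0,0,0],[0,0,0,0,0,0,0]]'; python3 -m pendant '[[0.0044,0.0002,0,0,0,5,0],[0.0044,0.0002,0,0,0,5,0],[0,0,0,0,0,0,0]]'; python3 -m pendant '[[0.0044,0.0002,0,0,0,5,0],[0.0044,0.0002,0,0,0,5,0],[0.0044,0.0002,0,0,0,5,0],[0.0044,0.0002,0,0,0,5,0],[0.0044,0.0002,0,0,0,5,0],[0.0044,0.0002,0,0,0,5,0],[0.0044,0.0002,0,0,0,5,0],[0.0044,0.0002,0,0,0,5,0],[0.0044,0.0002,0,0,0,5,0],[0,0,0,0,0,0,0],[0,0,0,0,0,0,0]]'
python3 - <<'E'
from h import *
d=grab("wrist","w6"); print(d["xyz"]);moveto([577.7,39,88])
H=np.array([542.7,3.])
for n,a,r,z in [("slot",-3.1,94,50),("pega",26.9,50,78),("pegb",146.9,50,78),("pegc",-93.1,50,78),("slot+5",1.9,94,50)]:
    t=np.radians(a);print(n,proj(d,[H[0]+r*np.cos(t),H[1]+r*np.sin(t),z]))
cv2.imwrite("pics/w6b.png",np.clip(d["image"]*1.6,0,255).astype(np.uint8)[:,:,::-1])
E
```

```text
clock: 10.0
position: [524.0, 48.5, 89.1]
ee_rot: [0.98, 0.2, -0.0, 0.0]
contact_force: [0.9, -0.6, 0.2]
gripper_width: -0.0
grasp_force: 0.0
clock: 10.3
position: [532.8, 51.5, 90.5]
ee_rot: [0.993, 0.114, 0.001, -0.0]
contact_force: [-0.3, -0.1, -0.0]
gripper_width: 0.3
grasp_force: 0.3
clock: 11.4
position: [570.9, 45.2, 90.2]
ee_rot: [0.962, -0.273, 0.001, -0.001]
contact_force: [-0.5, 0.1, 0.2]
gripper_width: -0.3
grasp_force: 0.2
[637.33559346   3.91254822 208.23336118]
shift [0.0091 0.0018 0.0021] yaw of tool x -31.74 y -121.74
slot [[330.39559232  98.741355  ]]
pega [[336.12440446 226.55856179]]
pegb [[410.74032623 357.60491442]]
pegc [[522.63580178 230.88019304]]
slot+5 [[316.20087537 107.71256168]]
```

```bash
cat >> h.py <<'E'
def wheelblobs(d,H=np.array([542.7,3.]),yaw=-3.1):
    g=cv2.cvtColor(d["image"],cv2.COLOR_RGB2GRAY)
    t=np.radians(np.arange(0,360,3));ring=np.c_[H[0]+121*np.cos(t),H[1]+121*np.sin(t),0*t+50]
    m=np.zeros_like(g);cv2.fillPoly(m,[proj(d,ring).astype(np.int32)],1)
    bg=cv2.medianBlur(g,31)
    b=((g.astype(int)-bg>18)&(m>0)).astype(np.uint8)
    n,l,st,c=cv2.connectedComponentsWithStats(b)
    for k in range(1,n):
        if st[k,4]>12:
            for z in (50,78):
                q=cast(d,c[k],z)[0]-H
                print(c[k].round(1),"area",st[k,4],"z",z,"r %.1f stage-angle %.1f"%(np.hypot(*q),np.degrees(np.arctan2(q[1],q[0]))-yaw))
E
python3 - <<'E'
from h import *
print("w1 check");wheelblobs(load("w1"))
print("w6");wheelblobs(load("w6"))
print("side");wheelblobs(grab("side","s6"))
E
```

```text
w1 check
[280.   16.6] area 92 z 50 r 115.1 stage-angle 32.5
[280.   16.6] area 92 z 78 r 107.7 stage-angle 32.8
[303.8  20.5] area 172 z 50 r 101.0 stage-angle 20.5
[303.8  20.5] area 172 z 78 r 94.5 stage-angle 21.0
[367.   24.7] area 184 z 50 r 100.6 stage-angle -20.7
[367.   24.7] area 184 z 78 r 93.4 stage-angle -20.0
[386.4  22.9] area 18 z 50 r 112.5 stage-angle -30.5
[386.4  22.9] area 18 z 78 r 104.3 stage-angle -29.8
[262.8  65.9] area 280 z 50 r 93.1 stage-angle 60.8
[262.8  65.9] area 280 z 78 r 87.5 stage-angle 60.8
[397.  64.] area 41 z 50 r 92.9 stage-angle -53.2
[397.  64.] area 41 z 78 r 85.6 stage-angle -52.5
[352.6  71.5] area 191 z 50 r 50.8 stage-angle -27.7
[352.6  71.5] area 191 z 78 r 47.1 stage-angle -26.3
[402.5  76.9] area 37 z 50 r 92.8 stage-angle -63.0
[402.5  76.9] area 37 z 78 r 85.4 stage-angle -62.4
[330.5 110.5] area 547 z 50 r 0.5 stage-angle -88.9
[330.5 110.5] area 547 z 78 r 0.7 stage-angle 44.4
[233.8 107.2] area 146 z 50 r 116.5 stage-angle 91.1
[233.8 107.2] area 146 z 78 r 109.0 stage-angle 90.8
[286.5 109.3] area 126 z 50 r 52.7 stage-angle
[... 3034 characters left out ...]
angle 68.2
[247.9 266.6] area 56 z 78 r 85.1 stage-angle 57.9
[273.9 292.1] area 86 z 50 r 82.9 stage-angle 81.4
[273.9 292.1] area 86 z 78 r 73.6 stage-angle 68.6
[363.1 291.8] area 81 z 50 r 36.9 stage-angle 110.9
[363.1 291.8] area 81 z 78 r 30.0 stage-angle 78.8
[569.4 310.8] area 175 z 50 r 111.9 stage-angle -140.4
[569.4 310.8] area 175 z 78 r 79.1 stage-angle -133.3
[318.6 343.2] area 327 z 50 r 83.6 stage-angle 114.0
[318.6 343.2] area 327 z 78 r 64.9 stage-angle 100.0
[417.1 345.9] area 209 z 50 r 69.6 stage-angle 161.8
[417.1 345.9] area 209 z 78 r 42.2 stage-angle 153.3
[492.1 339.6] area 166 z 50 r 87.3 stage-angle -165.2
[492.1 339.6] area 166 z 78 r 55.5 stage-angle -161.8
side
```

```bash
python3 -m pendant '[[0.0044,0.0002,0,0,0,5,0],[0.0040,0.0002,0,0,0,4.6,0],[0,0,0,0,0,0,0],[0,0,0,0,0,0,0],[0,0,0,0,0,0,0]]'; python3 - <<'E' | grep -E "r (4[89]|5[0-2]|11[2-7])\.. stage-angle (-7|-8|-9|-10)"
from h import *
wheelblobs(grab("wrist","w7"))
E
python3 -c "
from h import *
moveto([577.7,39,88])"
```

```text
clock: 12.0
position: [577.3, 40.1, 89.4]
ee_rot: [0.936, -0.353, 0.0, -0.0]
contact_force: [-0.9, 0.8, 1.2]
gripper_width: 0.1
grasp_force: 0.0
[598.1 118.4] area 475 z 50 r 114.9 stage-angle -89.0
[481.4 198.6] area 355 z 50 r 48.4 stage-angle -88.9
[515.7 216.6] area 410 z 78 r 49.5 stage-angle -89.7
shift [0.0011 0.0005 0.0014] yaw of tool x -41.39 y -131.39
```

```bash
python3 -m pendant '[[-0.006,0,0,0,0,0,0],[0,0,-0.03,0,0,0,0],[0,0,-0.04,0,0,0,0],[0,0,0,0,0,8.3,0],[0,0,0,0,0,8.3,0],[0,0,0,0,0,8.3,0],[0,0,0,0,0,8.3,0],[0,0,0,0,0,8.3,0],[0,0,0,0,0,8.3,0],[0,0,0,0,0,0,0]]'; python3 -c "
from h import *
moveto([554.2,215.7,87])
from bench import arm;print(arm.read_state()['joints'])"
```

```text
clock: 13.05
position: [572.2, 44.2, 159.3]
ee_rot: [-0.7, 0.715, 0.0, -0.0]
contact_force: [0.2, 0.0, 0.5]
gripper_width: 0.0
grasp_force: 0.0
shift [-0.171   0.0217  0.0723] yaw of tool x -91.22 y 178.78
[ 3.59282237e-01  3.86546068e-01 -2.53324210e-01 -1.04088791e-04
 -9.31098084e-01 -3.80466059e-01]
```

```bash
python3 -m pendant '[[-0.043,0.0055,0,0,0,0.5,0],[-0.043,0.0055,0,0,0,0.5,0],[-0.043,0.0055,0,0,0,0.5,0],[-0.042,0.0055,0,0,0,0.5,0],[0,0,0.03,0,0,0,0],[0,0,0.03,0,0,0,0],[0,0,0.011,0,0,0,0],[0,0,0,0,0,0,0]]'
python3 - <<'E'
from h import *
moveto([554.2,215.7,87])
d=grab("wrist","w8");print(d["xyz"],proj(d,[[552.7,186.7,90],[542.7,3,50]]))
cv2.imwrite("pics/w8b.png",np.clip(d["image"]*1.4,0,255).astype(np.uint8)[:,:,::-1])
E
```

```text
clock: 13.85
position: [555.6, 215.0, 86.6]
ee_rot: [-0.687, 0.726, 0.0, -0.002]
contact_force: [0.4, -0.8, 0.8]
gripper_width: 0.4
grasp_force: 0.0
shift [-0.0006  0.0015 -0.0004] yaw of tool x -93.16 y 176.84
[552.1202272  137.26509828 204.7925287 ] [[ 322.99461945  230.99780188]
 [ 323.09707231 -296.68493729]]
```

View pics/w8b.png

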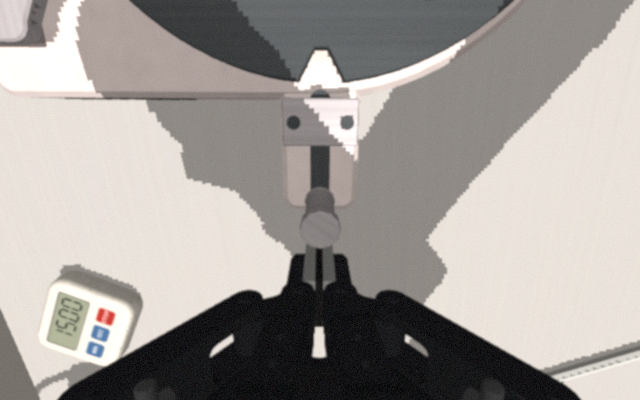

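The notch (321,65) lines up with the bolt nose (320,97), and the closed fingers stand right behind the post (320,228). Push.

```bash
python3 -m pendant '[[0.005,0,0,0,0,0,0],[0.005,0,0,0,0,0,0],[0.005,0,0,0,0,0,0],[0.005,0,0,0,0,0,0],[0.004,0,0,0,0,0,0],[0,0,0,0,0,0,0]]'; python3 -m pendant '[[0.002,0,0,0,0,0,0],[0,0,0,0,0,0,0],[0,0,0,0,0,0,0]]';python3 -m pendant '[[0.002,0,0,0,0,0,0],[0,0,0,0,0,0,0],[0,0,0,0,0,0,0]]'
```

```text
clock: 14.5
position: [555.2, 191.0, 88.6]
ee_rot: [-0.686, 0.727, -0.0, 0.0]
contact_force: [0.6, -0.4, -0.2]
gripper_width: 0.5
grasp_force: 0.1
clock: 14.8
position: [554.8, 189.5, 88.0]
ee_rot: [-0.687, 0.727, 0.0, -0.001]
contact_force: [0.5, 0.5, 0.2]
gripper_width: 0.1
grasp_force: 0.1
clock: 15.1
position: [554.9, 188.6, 88.1]
ee_rot: [-0.687, 0.727, 0.0, 0.0]
contact_force: [-1.6, 4.7, -1.1]
gripper_width: 0.1
grasp_force: 2.6
```

```bash
python3 -m pendant '[[0.002,0,0,0,0,0,0],[0,0,0,0,0,0,0],[0,0,0,0,0,0,0]]';python3 -m pendant '[[0.002,0,0,0,0,0,0],[0,0,0,0,0,0,0],[0,0,0,0,0,0,0]]'
python3 - <<'E'
from h import *
d=grab("wrist","w9")
g=cv2.cvtColor(d["image"],cv2.COLOR_RGB2GRAY)
H=np.array([542.7,3.]);u=np.array([np.sin(np.radians(3.1)),np.cos(np.radians(3.1))])
for r in (166,170,184): print(r,proj(d,[*(H+r*u),90]))
x,y=proj(d,[*(H+166*u),90])[0].astype(int)
print([(k,int(g[k,x])) for k in range(y-45,y+40,4)])
E
```

```text
clock: 15.4
position: [555.0, 188.4, 88.2]
ee_rot: [-0.687, 0.727, 0.001, 0.002]
contact_force: [-3.5, 10.3, -0.1]
gripper_width: 0.4
grasp_force: 5.3
clock: 15.7
position: [555.0, 188.2, 88.2]
ee_rot: [-0.687, 0.727, 0.001, 0.003]
contact_force: [-4.8, 16.1, -2.1]
gripper_width: 0.3
grasp_force: 8.0
166 [[324.87504926 248.96050849]]
170 [[324.83529559 257.40476944]]
184 [[324.70197451 285.72412268]]
[(203, 68), (207, 77), (211, 73), (215, 77), (219, 77), (223, 73), (227, 68), (231, 75), (235, 104), (239, 100), (243, 103), (247, 102), (251, 99), (255, 103), (259, 103), (263, 104), (267, 77), (271, 69), (275, 67), (279, 65), (283, 94), (287, 77)]
```

Bolt post centre is now at radius 166 mm: home. Retreat and go look at the beaker.

```bash
python3 -m pendant '[[-0.015,0,0,0,0,0,0],[0,0,-0.045,0,0,0,0.0854],[0,0,-0.045,0,0,0,0.0854],[0,0,-0.045,0,0,0,0.0854],[0,0,-0.03,0,0,-8.45,0.0854],[0,0,0,0,0,-8.45,0.0854],[0,0,0,0,0,-8.45,0.0854],[0,0,0,0,0,-8.45,0.0854],[0,0,0,0,0,-8.45,0.0854],[0,0,0,0,0,-8.45,0.0854],[0,0,0,0,0,-8.45,0.0854],[0,0,0,0,0,-8.45,0.0854]]';python3 -m pendant '[[0,0,0,0,0,-8.45,0.0854],[0,0,0,0,0,-8.45,0.0854],[0,0,0,0,0,-8.45,0.0854],[-0.005,-0.04,0,0,0,0,0.0854],[-0.005,-0.04,0,0,0,0,0.0854],[-0.005,-0.04,0,0,0,0,0.0854],[-0.005,-0.04,0,0,0,0,0.0854],[0,0,0,0,0,0,0.0854],[0,0,0,0,0,0,0.0854]]'
python3 - <<'E'
from h import *
d=grab("wrist","w10");print(d["xyz"],proj(d,[[603,368,0],[603,368,71]]))
print("bottle",cast(load("s1"),(152,200),80))
a=np.clip(d["image"]*1.3,0,255).astype(np.uint8)[:,:,::-1]
p=proj(d,[603,368,35])[0].astype(int);print(p)
x0,y0=max(p[0]-130,0),max(p[1]-120,0)
crop=cv2.resize(a[y0:y0+220,x0:x0+260],None,fx=2.7,fy=2.7,interpolation=cv2.INTER_CUBIC);print(x0,y0,crop.shape);cv2.imwrite("pics/w10c.png",crop[:600,:800])
E
```

```text
clock: 16.95
position: [555.5, 198.0, 253.0]
ee_rot: [0.976, -0.219, -0.0, 0.001]
contact_force: [1.4, 1.0, 0.3]
gripper_width: 85.3
grasp_force: 0.0
clock: 17.85
position: [536.1, 358.9, 252.5]
ee_rot: [1.0, -0.002, -0.001, 0.001]
contact_force: [0.7, -0.6, -0.5]
gripper_width: 85.3
grasp_force: 0.0
[614.63954943 358.68647573 370.34580199] [[310.10422242 113.65248561]
 [308.25428688 116.10253447]]
bottle [[737.83609029 402.07049683]]
[309 114]
179 0 (594, 702, 3)
```

View pics/w10c.png

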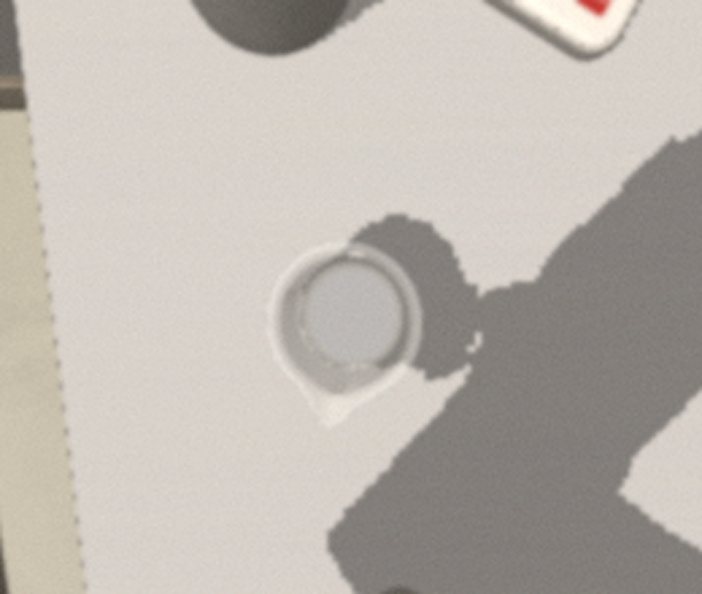

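Beaker upright: rim centre crop (345,319), base (353,314), spout tip (331,425), pointing roughly world −x.

Run:
```python
from h import *
d=load("w10");f=lambda x,y:(x/2.7+179,y/2.7)
b=cast(d,f(353,314),3)[0];r=cast(d,f(345,319),71)[0];t=cast(d,f(331,425),71)[0]
print("base",b,"rim",r,"tip",t,"spout dir",np.degrees(np.arctan2(*(t-r)[::-1])),np.linalg.norm(t-r))
print("rim diam",np.linalg.norm(np.subtract(*cast(d,[f(268,319),f(422,319)],71))),"base diam",np.linalg.norm(np.subtract(*cast(d,[f(302,314),f(404,314)],0))))
s=load("s1");print("tri vs side",tri([(d,f(345,319)),(s,(150+72*.4,130+272*.4))]))
moveto([*((b+r)/2),60])
```

```text
base [600.13114124 368.38569641] rim [601.12854186 369.43248669] tip [563.62165557 375.1614972 ] spout dir 171.315449031483 37.94190401662356
rim diam 54.28827816349857 base diam 44.40753174156004
tri vs side (array([600.92907473, 368.6930315 ,  64.26058512]), [0.9861534006992594, 0.98615340069928])
shift [ 0.0644 -0.0115  0.1927] yaw of tool x -0.31 y -90.31
```

Run:
```python
from h import *
s=load("s1");c=load("c1");d=load("w10")
cen=[]
for im,x0,x1,y0,y1 in ((s,120,180,170,215),(c,240,285,115,145)):
    h=cv2.cvtColor(im["image"],cv2.COLOR_RGB2HSV)[y0:y1,x0:x1];m=((h[...,1]>130)&(h[...,2]>50)&((h[...,0]<10)|(h[...,0]>170)))
    yy,xx=np.where(m);cen.append((xx.mean()+x0,yy.mean()+y0));print(cen[-1],m.sum())
print("red cap",tri([(s,cen[0]),(c,cen[1])]))
print("base front",cast(s,(162,224),0),"edge w10",cast(d,(279,20),0),cast(d,(279,20),100),cast(d,(279,20),150))
from bench import arm;print(arm.read_state()["joints"].__repr__())
```

```text
(np.float64(145.24817518248176), np.float64(188.95620437956205)) 137
(np.float64(259.77777777777777), np.float64(129.03703703703704)) 27
red cap (array([730.27353409, 400.55400177, 149.69548514]), [0.7692495275017821, 0.7692495275017557])
base front [[703.17285881 405.79660586]] edge w10 [[699.95099688 400.21297403]] [[676.91537801 389.00007568]] [[665.39756857 383.39362651]]
array([ 8.39358273e-01,  4.21919027e-01,  5.68943888e-02,  6.05386528e-04,
       -1.20785920e+00,  7.25789321e-01])
```

The bottle would crowd the camera housing; turning half round (j6 stays in range) so the camera faces the robot.

```bash
python3 -m pendant '[[0,0,0,0,0,8.56,0.0854],[0,0,0,0,0,8.56,0.0854],[0,0,0,0,0,8.56,0.0854],[0,0,0,0,0,8.56,0.0854],[0,0,0,0,0,8.56,0.0854],[0,0,0,0,0,8.56,0.0854],[0,0,0,0,0,8.56,0.0854],[0,0,0,0,0,8.56,0.0854],[0,0,0,0,0,8.56,0.0854],[0,0,0,0,0,8.56,0.0854],[0,0,0,0,0,8.56,0.0854]]' >/dev/null;python3 -m pendant '[[0,0,0,0,0,8.56,0.0854],[0,0,0,0,0,8.56,0.0854],[0,0,0,0,0,8.56,0.0854],[0,0,0,0,0,8.56,0.0854],[0,0,0,0,0,8.56,0.0854],[0,0,0,0,0,8.56,0.0854],[0,0,0,0,0,8.56,0.0854],[0,0,0,0,0,8.56,0.0854],[0,0,0,0,0,8.56,0.0854],[0,0,0,0,0,8.56,0.0854],[0,0,0,0,0,8.56,0.0854],[0,0,0,0,0,0,0.0854]]'; python3 -c "
from h import *
moveto([600.6,368.9,44])
from bench import arm;print(arm.read_state()['joints'])"
```

```text
clock: 20.2
position: [536.9, 357.1, 253.6]
ee_rot: [0.076, 0.997, -0.0, -0.0]
contact_force: [0.1, 0.4, -0.2]
gripper_width: 85.8
grasp_force: 0.0
shift [-0.0611  0.0215  0.2096] yaw of tool x 171.27 y 81.27
[ 8.37428974e-01  4.20456129e-01  5.67271028e-02  3.78789635e-04
 -1.20753831e+00 -2.56078577e+00]
```

Now align above the beaker at safe height and take a check measurement before descending.

```bash
python3 -m pendant '[[-0.031,0.011,0.02,0,0,0,0.0854],[-0.030,0.0105,0.03,0,0,0,0.0854],[0,0,0.03,0,0,0,0.0854],[0,0,0,0,0,0,0.0854]]'; python3 -c "
from h import *
moveto([600.6,368.9,44])"; python3 -m pendant '[[0,0,0.03,0,0,0,0.0854],[0,0,0.03,0,0,0,0.0854],[0,0,0.03,0,0,0,0.0854],[0,0,0.025,0,0,0,0.0854],[0,0,0.014,0,0,0,0.0854],[0,0,0,0,0,0,0.0854],[0,0,0,0,0,0,0.0854]]'; python3 -c "
from h import *
moveto([600.6,368.9,44])"
```

```text
clock: 20.6
position: [598.5, 367.9, 167.2]
ee_rot: [0.075, 0.997, -0.004, -0.004]
contact_force: [-0.4, 0.1, -0.8]
gripper_width: 85.1
grasp_force: 0.0
shift [-0.0029  0.0024  0.1232] yaw of tool x 171.36 y 81.36
clock: 21.3
position: [601.0, 371.4, 46.2]
ee_rot: [0.075, 0.997, 0.001, 0.001]
contact_force: [-0.2, 0.2, -0.5]
gripper_width: 85.8
grasp_force: 0.0
shift [-0.     -0.0026  0.0022] yaw of tool x 171.43 y 81.43
```

```bash
python3 -m pendant '[[0,-0.0025,0.001,0,0,0,0.07],[0,0,0,0,0,0,0.055],[0,0,0,0,0,0,0.045],[0,0,0,0,0,0,0.0],[0,0,0,0,0,0,0.0],[0,0,0,0,0,0,0.0]]'
```

```text
clock: 21.9
position: [600.3, 369.0, 44.8]
ee_rot: [0.075, 0.997, 0.001, 0.001]
contact_force: [-1.4, 0.4, 6.1]
gripper_width: 48.9
grasp_force: 50.8
```

```bash
python3 -m pendant '[[0,0,-0.01,0,0,0,0],[0,0,-0.03,0,0,0,0],[0,0,-0.04,0,0,0,0],[0,0,-0.04,0,0,0,0],[0,0,0,0,0,0,0],[0,0,0,0,0,0,0]]'
python3 - <<'E'
from h import *
moveto([636.6,-2.1,170])
d=grab("wrist","w11");cv2.imwrite("pics/w11.png",d["image"][:,:,::-1])
E
```

```text
clock: 22.5
position: [599.6, 368.6, 164.6]
ee_rot: [0.075, 0.997, 0.001, 0.0]
contact_force: [-0.9, -0.3, -1.3]
gripper_width: 48.7
grasp_force: 51.5
shift [-0.0923 -0.3609 -0.0061] yaw of tool x 171.34 y 81.34
```

```bash
python3 -m pendant '[[0,-0.04,0,0,0,0,0],[-0.018,-0.0401,0,0,0,0,0],[-0.018,-0.0401,0,0,0,0,0],[-0.018,-0.0401,0,0,0,0,0],[-0.018,-0.0401,0,0,0,0,0],[-0.019,-0.0401,0,0,0,0,0],[-0.019,-0.0401,0,0,0,0,0],[-0.019,-0.0401,0,0,0,0,0],[-0.019,-0.0401,0,0,0,0,0],[0,0,0,0,0,0,0],[0,0,0,0,0,0,0]]'
python3 - <<'E'
from h import *
d=grab("wrist","w12");print(d["xyz"])
H=np.array([542.7,3.]);u=np.array([np.cos(np.radians(3.1)),-np.sin(np.radians(3.1))])
W=[*(H+94*u),61];print(W);p=proj(d,W)[0];print("win px",p,"hub",proj(d,[*H,50]))
g=cv2.cvtColor(d["image"],cv2.COLOR_RGB2GRAY);x,y=p.astype(int)
np.set_printoptions(linewidth=250)
print(g[y-48:y+49:6,x-48:x+49:6])
E
```

```text
clock: 23.65
position: [690.8, -11.9, 160.8]
ee_rot: [0.077, 0.997, -0.0, -0.002]
contact_force: [0.2, 0.3, -0.9]
gripper_width: 48.7
grasp_force: 51.7
[ 6.14708300e+02 -2.01873435e-01  2.79083526e+02]
[np.float64(636.562447010664), np.float64(-2.083408420568878), 61]
win px [321.04571895 137.54102486] hub [[306.93343024 -10.77072007]]
[[ 45  45  45  45  44  44  43  50  45  47  47  45  47  44  85  89  89]
 [ 42  48  43  47  45  47  47  48  48  45  44  43  49  49  77  84  88]
 [ 44  46  46  45  44  65 105 106 108 105 102  71  46  47  45  86  88]
 [ 42  43  45  44  93 100 105  98  97  98 104 103  95  43  45  76  83]
 [ 47  44  47  89 103  97 156 157 157 157 155 101 103  96  47  48  85]
 [ 41  47  54 106 102 156 155 151 157 157 155 156 104 104 106  93  81]
 [ 43  80 103 105 156 154 157 156 156 157 158 157 157 103  99 103 102]
 [ 97 103 102  99 157 172 178 180 183 179 181 183 161 103 102 103 104]
 [103 105 101  99 159 181 181 181 183 181 182 182 159 104 104 104 103]
 [102 102 102 102 155 175 177 172 165 159 155 154 157 104 107 106 107]
 [103 104 106 104 160 155 158 155 155 156 157 157 158 102 104 105 104]
 [102 102 101 105 103 155 156 156 154 156 156 159 105 105 103 106 105]
 [103 103 103 102 105 107 162 153 155 156 159 111 101 101  98 101 100]
 [101 103 103 101 100 102 101 103 110 102 101 104 106 106 106 105 107]
 [113 106 107 104 102 105 105 105 106 105 103 104 102 102 101 103 102]
 [170 110 102 101 101 100 103 101 103 103 101 101  99 101 103 101 102]
 [170 166  99 101 101  98 100 100 103 102 103 104 103 105 100  98  99]]
```

Run:
```python
from h import *
d=load("w12");g=cv2.cvtColor(d["image"],cv2.COLOR_RGB2GRAY)
def ell(t,box=(270,90,372,190)):
    x0,y0,x1,y1=box;m=(g[y0:y1,x0:x1]>t).astype(np.uint8);m=cv2.morphologyEx(m,cv2.MORPH_OPEN,np.ones((3,3)))
    c=max(cv2.findContours(m,0,1)[0],key=cv2.contourArea);return np.array(cv2.fitEllipse(cv2.convexHull(c))[0])+[x0,y0],cv2.minAreaRect(c),cv2.fitEllipse(c)
w=ell(130);s=ell(168);print(w,s)
W=cast(d,w[0],61)[0];S=cast(d,np.array(s[1][0])+[270,90],50)[0];print("window",W,"slot",S)
moveto([*W,107])
```

```text
(array([321.09617996, 137.36981964]), ((51.0, 47.5), (57.0, 56.0), 90.0), ((51.08931350708008, 47.38382339477539), (56.02557373046875, 57.150657653808594), 7.127327919006348)) (array([320.92580032, 135.80494308]), ((51.470306396484375, 45.70296859741211), (13.831016540527344, 45.57270050048828), 84.2894058227539), ((51.35017013549805, 45.72065734863281), (14.243318557739258, 53.00485610961914), 84.24530792236328))
window [636.45024377  -2.0303011 ] slot [636.3881997   -1.66613629]
shift [0.055  0.0004 0.0545] yaw of tool x 171.31 y 81.31
```

```bash
python3 -m pendant '[[0.02,0,0,0,0,0,0],[0.02,0,0,0,0,0,0],[0.015,0.0005,0,0,0,0,0],[0,0,0.02,0,0,0,0],[0,0,0.02,0,0,0,0],[0,0,0.007,0,0,0,0],[0,0,0,0,0,0,0],[0,0,0,0,0,0,0]]'; python3 -c "
from h import *
moveto([636.2,-1.9,105.8])"
```

```text
clock: 24.5
position: [638.0, -1.0, 116.8]
ee_rot: [0.075, 0.997, -0.0, 0.0]
contact_force: [-0.4, 0.5, -0.2]
gripper_width: 49.0
grasp_force: 51.7
shift [ 0.0016 -0.0012  0.011 ] yaw of tool x 171.44 y 81.44
```

```bash
python3 -m pendant '[[0.0015,-0.001,0.005,0,0,0,0],[0,0,0.004,0,0,0,0],[0,0,0,0,0,0,0],[0,0,0,0,0,0,0]]'; python3 -m pendant '[[0,0,0.001,0,0,0,0],[0,0,0,0,0,0,0],[0,0,0,0,0,0,0]]'; python3 -m pendant '[[0,0,0.001,0,0,0,0],[0,0,0,0,0,0,0],[0,0,0,0,0,0,0]]';python3 -c "
from h import *
moveto([636.2,-1.9,105.8])"
```

```text
clock: 24.9
position: [636.0, -2.6, 107.4]
ee_rot: [0.075, 0.997, -0.0, 0.0]
contact_force: [0.1, -0.7, -0.4]
gripper_width: 48.7
grasp_force: 51.7
clock: 25.2
position: [636.0, -2.5, 106.4]
ee_rot: [0.075, 0.997, 0.0, 0.0]
contact_force: [0.5, -0.5, -1.6]
gripper_width: 48.7
grasp_force: 51.7
clock: 25.5
position: [636.1, -2.5, 105.8]
ee_rot: [0.075, 0.997, -0.0, 0.0]
contact_force: [-1.8, 0.5, 3.0]
gripper_width: 49.3
grasp_force: 51.5
shift [-0.      0.0006 -0.    ] yaw of tool x 171.37 y 81.37
```

```bash
python3 -m pendant '[[0,0,0,0,0,0,0.055],[0,0,0,0,0,0,0.065],[0,0,0,0,0,0,0.08],[0,0,0,0,0,0,0.08],[0,0,-0.01,0,0,0,0.08],[0,0,-0.03,0,0,0,0.08],[0,0,-0.04,0,0,0,0.08],[0,0,-0.04,0,0,0,0.08],[-0.04,0,-0.02,0,0,0,0.08],[-0.03,0,0,0,0,0,0.08],[0,0,0,0,0,0,0.08],[0,0,0,0,0,0,0.08]]'
python3 - <<'E'
from h import *
d=grab("wrist","w13");print(d["xyz"])
g=cv2.cvtColor(d["image"],cv2.COLOR_RGB2GRAY)
W=[636.45,-2.03]
cb=proj(d,[*W,61])[0];ct=proj(d,[*W,132])[0];print("pred base",cb,"rim",ct)
# edges: radial profile of differences vs. pre-placement brightness along base and rim
e=cv2.Canny(cv2.GaussianBlur(g,(3,3),0),15,40)
for nm,z,R0s in (("base z61",62,(18,30)),("rim z132",132,(22,33))):
    best=[]
    for dx in np.arange(-6,6.1,1):
        for dy in np.arange(-6,6.1,1):
            for r in np.arange(R0s[0],R0s[1],.5):
                t=np.radians(np.arange(-100,100,2))  # away from spout (stage +x side)
                p=proj(d,np.c_[W[0]+dx+r*np.cos(t),W[1]+dy+r*np.sin(t),0*t+z]).round().astype(int)
                best.append((e[p[:,1].clip(0,399),p[:,0].clip(0,639)].mean()/255,r,dx,dy))
    print(nm,[tuple(map(float,np.round(b,2))) for b in sorted(best)[::-1][:6]])
E
```

```text
clock: 26.7
position: [704.9, -13.2, 244.8]
ee_rot: [0.076, 0.997, -0.0, -0.001]
contact_force: [-0.8, 0.8, 0.1]
gripper_width: 80.1
grasp_force: 0.0
[628.39464778  -1.65157912 362.83345294]
pred base [319.56414508 112.87474742] rim [319.83097762 115.5561975 ]
base z61 [(0.82, 29.5, 1.0, -1.0), (0.79, 20.0, 1.0, 0.0), (0.76, 21.0, 0.0, 0.0), (0.67, 20.5, 0.0, 0.0), (0.65, 20.0, 1.0, -1.0), (0.63, 28.5, 2.0, -2.0)]
rim z132 [(0.75, 22.5, -1.0, -1.0), (0.67, 23.5, -2.0, -1.0), (0.62, 23.5, -2.0, 0.0), (0.59, 27.0, -1.0, -1.0), (0.58, 22.5, -1.0, 0.0), (0.55, 28.0, -2.0, 0.0)]
```

```bash
python3 -c "
from bench import arm
print(arm.job_done())"
```

```text
the job is handed in; nothing more can be done
None
```

The job was handed in at about 27 s, with no verdict shown: by my own measurements the cap is in its recess, the slot is centred, the bolt is home, and the beaker stands within about 2 mm of the window's centre.

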